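# Feel out the hidden release of the master-stone case

### The job

With the fingers closed, set the fingertips lightly on the front rail of the low glass-lidded stone case near the end at the robot's left, and slide them along the rail to the right until they find the hidden notch. Press the key inside the notch all the way down so that the glass lid rises, and finish while still holding the key down. Do not force anything, do not touch the lid, and leave the other things on the desk where they are.

Things in the scene. Friction and masses are not known exactly. Their poses are not given: they have to be found in the camera images.
- case: low aluminium stone case fixed to the desk, 170 mm deep (its x) by 336 mm wide (its y), with a glass lid; origin at the centre of its underside, on the desk; z up, -x its front (robot side), +y the robot's left. Along its front runs a straight rail, 28 mm deep, centre line at x = -71 mm, flat top 44 mm above the desk, open between two 45.5 mm high end blocks, from y = +85 to y = -85 mm
- rail_left (a point): left end (+y) of the rail's open part, on the centre line of its top, at the end block; 'near the left end' is within 35 mm of it. One notch, 40 mm long along the rail, open at top, front and back, lies 60 to 140 mm from here (its centre; different each time, its place is not given). Same metal as the rail; it shows as a 6 mm step down to the key in it. The rail is solid elsewhere
- rail_right (a point): right end (-y) of the rail's open part, on the centre line of its top, at the other end block, 170 mm from the left end
- key (a joint): how far the key in the notch is pressed, m: 0 at rest (its flat top, 40 mm of it bare in the notch, is 38 mm above the desk), 0.008 fully down at a hard stop (top at 30 mm). It moves straight down and raises the lid as it goes. A spring brings it back up when let go: about 4 N to start it, 9 to 10 N fully down
- lid: flat smoked glass lid, 127 x 330 x 4 mm, hinged along the back of the case, linked to the key; origin on the hinge line, z upright when shut. Its front edge is 27 mm behind the rail's centre line, its top 34.5 mm above the desk when shut; with the key fully down it is tilted 0.16 rad, the front edge 20 mm higher
- loupe: black brass standing loupe, 38 mm across, 34 mm high; stands loose beside the case, not to be moved; origin at the centre of its underside
- tweezer: chrome stone tweezer lying flat, 150 mm long, 8 mm high, along its own x; stands loose beside the case, not to be moved; origin at the centre of its underside
- dome: squat smoked glass dome, 84 mm across, 67 mm high; stands loose beside the case, not to be moved; origin at the centre of its underside
- tray: white porcelain grading tray, 75 x 110 x 14 mm; stands loose beside the case, not to be moved; origin at the centre of its underside
- jar: small glass stone jar, 42 mm across, 45 mm high; stands loose beside the case, not to be moved; origin at the centre of its underside
- weight: brass balance weight, 30 mm across, 39 mm high; stands loose beside the case, not to be moved; origin at the centre of its underside

How it is judged:
By the outcome, as a careful person would: the job done as asked, in the order asked, and still so for the second after the job is handed in, while the arm keeps its last pose, push and grip.
It also fails if it takes over 51 s, if anything falls off the work surface, if the arm or the gripper's body presses on something with over 40 N, if the wrist force passes 120 N, or if a joint passes its speed limit or range.

### The arm

A 7-joint arm with a two-finger parallel gripper is mounted at the origin on the work surface. World frame = base frame: x ahead of the robot, y to its left, z up, the work surface at z = 0. Lengths are in m, angles in rad, forces in N, time in s.
With the tool pointing down it reaches from about 0.425 to 0.875 m from the base axis. Payload 4.7 kg.
Tool frame: the origin (TCP) lies midway between the tips of the shut fingers; the grasp point (between the pads) lies 19 mm behind it; x points along the fingers, y is the direction in which the jaws open and shut, and the axes are right-handed (so a half turn about x gives the same grasp; the last joint's range is limited). The gripper opens to 87 mm and grips with 3 to 60 N. Pads are 19 mm wide; open, the fingers measure 117 mm over their backs; the gripper's body (75 mm by 190 mm) begins 51 mm behind the grasp point.
Start: joints at [1.168, 0.321, -0.07, 1.45, 0.023, 1.371, -0.057], TCP at [0.263, -0.594, 0.223] pointing down, gripper open.
Joint ranges: [-2.86, 2.86], [-0.3, 2.09], [-1.38, 1.24], [0.06, 2.45], [-1.56, 4.7], [0.09, 2.05], [-2.69, 2.69]. Speed limits (rad/s): [2.57, 2.57, 3.14, 3.14, 3.14, 3.14, 3.14].

### API

Orientations are given as a rotation vector (axis times angle).
In Python, from bench import ctrl gives the robot as it stands. The module is installed in compiled form; this text tells all that it offers.
- The arm moves only by the shell command python3 -m jog 'ROWS' [FORCE]. ROWS is JSON, a list of rows, each an object with "rot": the turn, a rotation vector about the tool's x, y, z in units of 5 degrees (1.0 is 5 degrees), a list of three; "travel": the shift along the tool's x, y, z in units of 0.3 m (1.0 is 0.3 m), a list of three; "jaw": the closure, from -1 (fully open) to 1 (shut), so that 0 is half open. In form: [{"rot": [ax, ay, az], "travel": [tx, ty, tz], "jaw": jaw}, ...]. A call has 1 to 8 rows; each row shifts and turns the commanded pose from where the row before left it, along the tool's axes as they then stand; what a row does not reach is not made up. A row lasts 1/10 s, in which the tool goes at most 50 mm and 8.59 degrees, less where a joint would pass 70% of its speed; a pose out of reach is approached as far as the arm can. A call with a number of a shift or a turn outside -1 to 1 is refused whole. A call with a gripper value outside its range is refused whole. The fingers move at their own pace and stop on an object; FORCE is the grip in N (left out, the last holds). Time passes only in rows, so rows that do not move let the fingers close. It gives the time, the measured TCP pose, the force and the opening at its end, in the units of the state.
- ctrl.get_state(): the state, without advancing time (a new reading comes with each control period).
- ctrl.get_image(name): name is "scene" or "side" or "wrist"; returns the picture (384x512x3 uint8, red, green, blue); there is no depth.
- ctrl.camera_model(name): a dict with "mtx" (3x3 intrinsics, pixels), "extrinsics" (4x4, takes a point from world to camera coordinates); the wrist camera has in their place "hand_eye" (4x4, takes a point from camera to tool coordinates, whose origin is the TCP and whose axes are the tool frame's). Camera axes: x right, y up, looking along -z (the intrinsics and any distortion apply to the point x, -y, -z); pixel columns grow to the right and rows downward; lengths in m; the calibration is good to about 2 mm. A picture is of the moment at which its call begins: read the wrist's pose just before it. camera_model takes no time and is no camera call.
- ctrl.close_job(): hands the job in, once; it reports no verdict.
The state is a dict: "time": time; "joint_positions": joint angles; "qd": joint speeds; "joint_torque": joint torques, N m; "position": TCP position; "tool_rot": TCP orientation; "ft_force": force on the tool from outside, world axes, zero at the start; "torque": the same for the moment, N m; "grip_width": opening from 0.0 (shut) to 1.0 (fully open).
Only numpy, scipy, OpenCV 4.12 (cv2) and the standard library are available. Lean on these libraries where they do the work, as an engineer would, in place of code of your own. Each camera call takes 0.05 s, during which the arm holds its last target.

## Working session

There is one attempt and no reset: what is moved stays moved. The work goes in short steps, Python scripts to look and compute and a shell command to move; the robot and the scene stay as the last step left them, time stands still between calls to the robot, and variables do not carry over. Pictures are saved under pics/ and viewed, and the job is handed in when it is done.

```bash
mkdir -p pics
cat > h.py <<'E'
import numpy as np, cv2
from bench import ctrl
from scipy.spatial.transform import Rotation as R
def snap(n,f):
    im=ctrl.get_image(n); cv2.imwrite('pics/'+f+'.png',im[:,:,::-1]); return im
def st():
    s=ctrl.get_state(); print({k:(np.round(s[k],4).tolist()) for k in ('time','position','tool_rot','ft_force','grip_width','joint_positions')}); return s
def ray(n,u,v):
    m=ctrl.camera_model(n);K=np.array(m['mtx'])
    d=np.linalg.inv(K)@[u,v,1]; d=d*[1,-1,-1]
    E=np.array(m['extrinsics']); Rm=E[:3,:3]; return -Rm.T@E[:3,3], Rm.T@d
def atz(n,u,v,z):
    o,d=ray(n,u,v); return o+d*(z-o[2])/d[2]
def proj(n,p):
    m=ctrl.camera_model(n);K=np.array(m['mtx']);E=np.array(m['extrinsics'])
    c=E[:3,:3]@p+E[:3,3]; q=K@(c*[1,-1,-1]); return q[:2]/q[2]
E
python3 - <<'E'
from h import *
s=st()
for n in('scene','side','wrist'): snap(n,n+'0'); print(ctrl.camera_model(n))
print(R.from_rotvec(s['tool_rot']).as_matrix().round(3))
E
```

```text
{'time': 0.0, 'position': [0.2629, -0.5939, 0.2215], 'tool_rot': [1.9918, 0.4232, -1.9928], 'ft_force': [0.5514, -0.7387, 0.6785], 'grip_width': 1.0005, 'joint_positions': [1.1681, 0.3218, -0.0701, 1.4516, 0.0227, 1.3708, -0.0569]}
{'mtx': array([[369.70497639,   0.        , 255.40396088],
       [  0.        , 369.70497639, 193.46577146],
       [  0.        ,   0.        ,   1.        ]]), 'extrinsics': array([[ 0.28870495,  0.95725825,  0.0174957 , -0.2105079 ],
       [-0.77463875,  0.22281046,  0.59185328,  0.43307471],
       [ 0.56265821, -0.18442381,  0.80585582, -1.11967115],
       [ 0.        ,  0.        ,  0.        ,  1.        ]])}
{'mtx': array([[374.78274442,   0.        , 258.35877343],
       [  0.        , 374.78274442, 187.89135433],
       [  0.        ,   0.        ,   1.        ]]), 'extrinsics': array([[ 0.88881275, -0.45805613,  0.01401677, -0.50432722],
       [ 0.30680454,  0.61748731,  0.72427923, -0.2493285 ],
       [-0.34041572, -0.6394482 ,  0.6893643 , -0.70213462],
       [ 0.        ,  0.        ,  0.        ,  1.        ]])}
{'mtx': array([[305.66564443,   0.        , 251.069337  ],
       [  0.        , 305.66564443, 191.2651599 ],
       [  0.        ,   0.        ,   1.        ]]), 'hand_eye': array([[ 9.37559016e-04,  2.68273742e-01, -9.63342265e-01,
        -1.61822586e-01],
       [ 9.99999557e-01, -3.26097190e-04,  8.82422913e-04,
        -2.74532697e-04],
       [-7.74123085e-05, -9.63342666e-01, -2.68273929e-01,
        -7.27727149e-02],
       [ 0.00000000e+00,  0.00000000e+00,  0.00000000e+00,
         1.00000000e+00]])}
[[-0.001  0.405 -0.914]
 [ 0.002 -0.914 -0.405]
 [-1.    -0.002  0.   ]]
```

View pics/scene0.png

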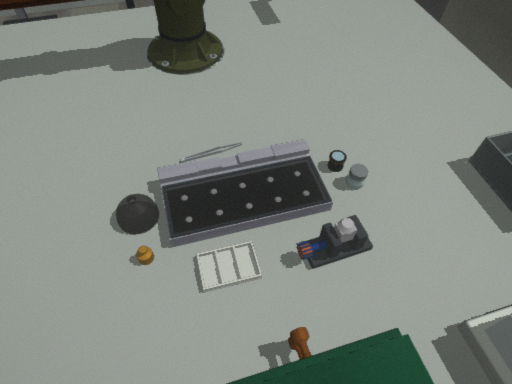

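View pics/side0.png

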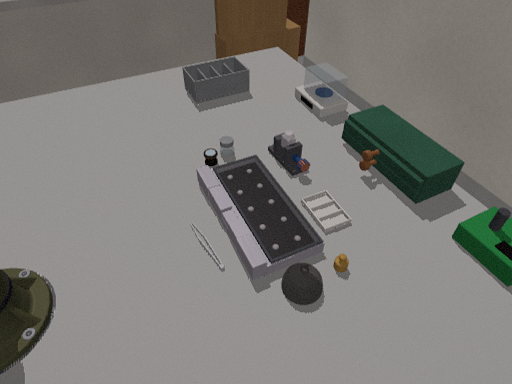

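View pics/wrist0.png

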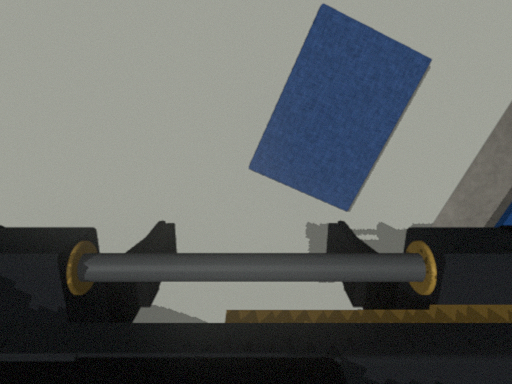

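The rail is the lighter strip on the robot side of the case: from (160,172) to (310,150) in the scene view. The robot's left (+y) is the right end, near the loupe. I'll zoom in.

Run:
```python
import cv2
a=cv2.imread('pics/scene0.png')[135:245,150:345]; cv2.imwrite('pics/sz.png',cv2.resize(a,None,fx=4.1,fy=4.1,interpolation=2))
a=cv2.imread('pics/side0.png')[145:280,185:330]; cv2.imwrite('pics/dz.png',cv2.resize(a,None,fx=4.4,fy=4.4,interpolation=2))
```

```text
(no output)
```

View pics/sz.png

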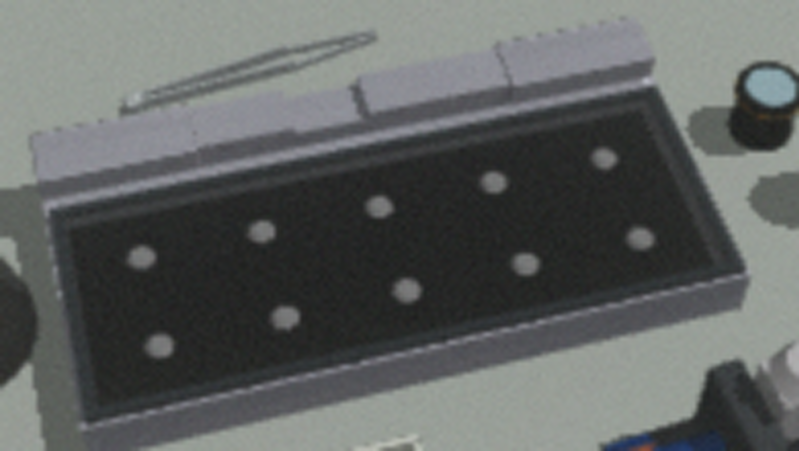

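View pics/dz.png

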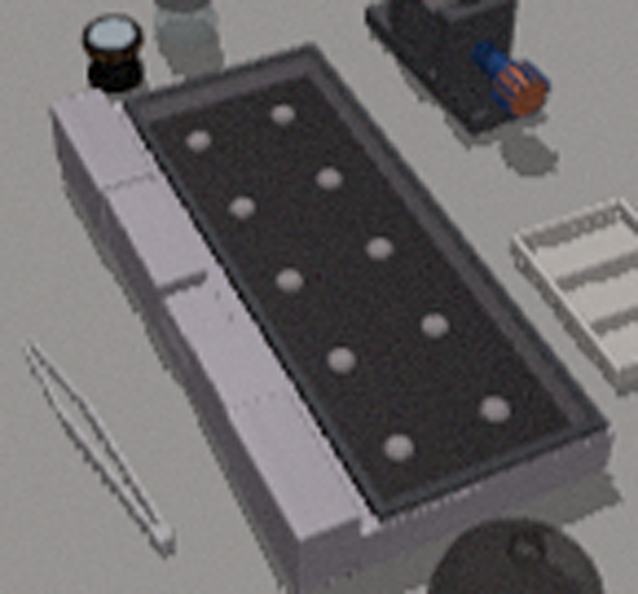

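```bash
cat > fit.py <<'E'
from h import *
from scipy.optimize import least_squares
S=lambda u,v:(150+(u+.5)/4.1-.5,135+(v+.5)/4.1-.5)
D=lambda u,v:(185+(u+.5)/4.4-.5,145+(v+.5)/4.4-.5)
obs=[('scene',S(32,135),(-.085,-.168,.0455)),('scene',S(638,19),(-.085,.168,.0455)),
('scene',S(505,87),(-.057,.085,.0455)),
('scene',S(498,45),(-.085,.085,.0455)),
('side',D(52,108),(-.085,.168,.0455)),('side',D(298,532),(-.085,-.168,.0455)),('side',D(358,515),(-.057,-.168,.0455)),
('side',D(104,190),(-.085,.085,.0455)),('side',D(155,174),(-.057,.085,.0455)),('side',D(98,89),(-.057,.168,.0455)),
('side',D(232,410),(-.085,-.085,.0455)),]
def w(p,c): 
    a=p[2];return np.array([p[0]+np.cos(a)*c[0]-np.sin(a)*c[1],p[1]+np.sin(a)*c[0]+np.cos(a)*c[1],c[2]])
f=lambda p:np.concatenate([proj(n,w(p,c))-np.array(q) for n,q,c in obs])
r=least_squares(f,[.6,0,0],loss='soft_l1');p=r.x
print(p,np.round(r.fun.reshape(-1,2) if len(r.fun)==2*len(obs) else 0,1))
print('rl',w(p,(-.071,.085,.044)),'rr',w(p,(-.071,-.085,.044)))
def loc(n,q,z):
    g=atz(n,*q,z)[:2]-p[:2]; c,s=np.cos(p[2]),np.sin(p[2]); return np.round([c*g[0]+s*g[1],-s*g[0]+c*g[1]],4)
print('notch edges', loc('scene',S(357,88),.044),loc('scene',S(363,117),.044),loc('scene',S(290,128),.044),loc('side',D(205,273),.044),loc('side',D(163,290),.044))
E
python3 fit.py
```

```text
[ 0.57005414  0.02214645 -0.01955529] [[-0.2  0.2]
 [ 0.5 -0.3]
 [ 1.9 -1.2]
 [-0.1  0.1]
 [ 0.4 -1.5]
 [ 1.3  1.9]
 [ 0.2  0.7]
 [ 0.1  0. ]
 [-0.7  0.3]
 [ 0.3 -0.2]
 [-0.6 -0.1]]
rl [0.50072981 0.10851854 0.044     ] rr [ 0.49740562 -0.06144896  0.044     ]
notch edges [-0.0755  0.0034] [-0.0548  0.0016] [-0.0572 -0.0372] [-0.0593  0.005 ] [-0.0837  0.0031]
```

The fit agrees to about 1–2 px. The notch shows at about case y +3 to −37, so its centre is roughly 102 mm from the left end, which is plausible. Next I travel at height with the jaws closing.

```bash
python3 -m jog '[{"rot":[0,0,0],"travel":[0,-0.11,-0.1],"jaw":1},{"rot":[0,0,0],"travel":[0,-0.11,-0.1],"jaw":1},{"rot":[0,0,0],"travel":[0,-0.11,-0.1],"jaw":1},{"rot":[0,0,0],"travel":[0,-0.11,-0.1],"jaw":1},{"rot":[0,0,0],"travel":[0,-0.11,-0.1],"jaw":1},{"rot":[0,0,0],"travel":[0,-0.11,-0.1],"jaw":1},{"rot":[0,0,0],"travel":[0,-0.11,-0.1],"jaw":1},{"rot":[0,0,0],"travel":[0,-0.11,-0.1],"jaw":1}]' 30
python3 -m jog '[{"rot":[0,0,0],"travel":[0,-0.11,-0.1],"jaw":1},{"rot":[0,0,0],"travel":[0,-0.11,-0.1],"jaw":1},{"rot":[0,0,0],"travel":[0,-0.11,-0.1],"jaw":1},{"rot":[0,0,0],"travel":[0,-0.11,-0.1],"jaw":1},{"rot":[0,0,0],"travel":[0,-0.11,-0.1],"jaw":1},{"rot":[0,0,0],"travel":[0,-0.11,-0.1],"jaw":1},{"rot":[0,0,0],"travel":[0,-0.11,-0.1],"jaw":1},{"rot":[0,0,0],"travel":[0,-0.11,-0.1],"jaw":1}]'
python3 -m jog '[{"rot":[-1,0,0],"travel":[0,0,0],"jaw":1},{"rot":[-1,0,0],"travel":[0,0,0],"jaw":1},{"rot":[-1,0,0],"travel":[0,0,0],"jaw":1},{"rot":[-1,0,0],"travel":[0,0,0],"jaw":1},{"rot":[-1,0,0],"travel":[0,0,0],"jaw":1},{"rot":[-1,0,0],"travel":[0,0,0],"jaw":1},{"rot":[-1,0,0],"travel":[0,0,0],"jaw":1}]'
python3 -m jog '[{"rot":[-1,0,0],"travel":[0,0,0],"jaw":1},{"rot":[-1,0,0],"travel":[0,0,0],"jaw":1},{"rot":[-1,0,0],"travel":[0,0,0],"jaw":1},{"rot":[-1,0,0],"travel":[0,0,0],"jaw":1},{"rot":[-1,0,0],"travel":[0,0,0],"jaw":1},{"rot":[-1,0,0],"travel":[0,0,0],"jaw":1}]'
python3 - <<'E'
from h import *
s=st(); print(R.from_rotvec(s['tool_rot']).as_matrix().round(4))
E
```

```text
time: 0.95
position: [0.3758, -0.2539, 0.2224]
tool_rot: [1.991, 0.421, -1.992]
ft_force: [-0.3, -0.4, 0.4]
grip_width: 0.36
time: 1.75
position: [0.4884, 0.0843, 0.2226]
tool_rot: [1.992, 0.42, -1.991]
ft_force: [0.7, -0.7, -0.5]
grip_width: 0.001
time: 2.45
position: [0.488, 0.0827, 0.2223]
tool_rot: [1.594, 0.904, -1.595]
ft_force: [0.5, -0.4, -0.2]
grip_width: 0.006
time: 3.05
position: [0.488, 0.0827, 0.2223]
tool_rot: [1.22, 1.202, -1.221]
ft_force: [-0.6, 0.4, -0.2]
grip_width: 0.007
{'time': 3.05, 'position': [0.488, 0.0827, 0.2223], 'tool_rot': [1.2205, 1.2019, -1.2214], 'ft_force': [-0.6011, 0.402, -0.2481], 'grip_width': 0.0072, 'joint_positions': [0.5698, 0.0247, -0.7944, 1.8016, 0.0183, 1.3233, -0.2448]}
[[-5.000e-04  9.999e-01 -1.590e-02]
 [-2.000e-04 -1.590e-02 -9.999e-01]
 [-1.000e+00 -5.000e-04  2.000e-04]]
```

```bash
python3 -m jog '[{"rot":[0,0,0],"travel":[0.1,0.041,-0.013],"jaw":1},{"rot":[0,0,0],"travel":[0.12,0,0],"jaw":1},{"rot":[0,0,0],"travel":[0.12,0,0],"jaw":1},{"rot":[0,0,0],"travel":[0.12,0,0],"jaw":1},{"rot":[0,0,0],"travel":[0,0,0],"jaw":1}]'
python3 - <<'E'
from h import *
s=st()
for n in('scene','side','wrist'): snap(n,n+'1')
a=cv2.imread('pics/scene1.png')[100:225,150:345]; cv2.imwrite('pics/sz1.png',cv2.resize(a,None,fx=4.1,fy=4.1,interpolation=2))
a=cv2.imread('pics/side1.png')[90:280,160:330]; cv2.imwrite('pics/dz1.png',cv2.resize(a,None,fx=3.1,fy=3.1,interpolation=2))
E
```

```text
time: 3.55
position: [0.4964, 0.0856, 0.0801]
tool_rot: [1.218, 1.207, -1.231]
ft_force: [-1.1, -0.5, -0.1]
grip_width: 0.007
{'time': 3.55, 'position': [0.4964, 0.0856, 0.0801], 'tool_rot': [1.2184, 1.2071, -1.2306], 'ft_force': [-1.0634, -0.479, -0.1282], 'grip_width': 0.0066, 'joint_positions': [0.5062, 0.2197, -0.7937, 1.9442, 0.1763, 1.0583, -0.383]}
```

View pics/sz1.png

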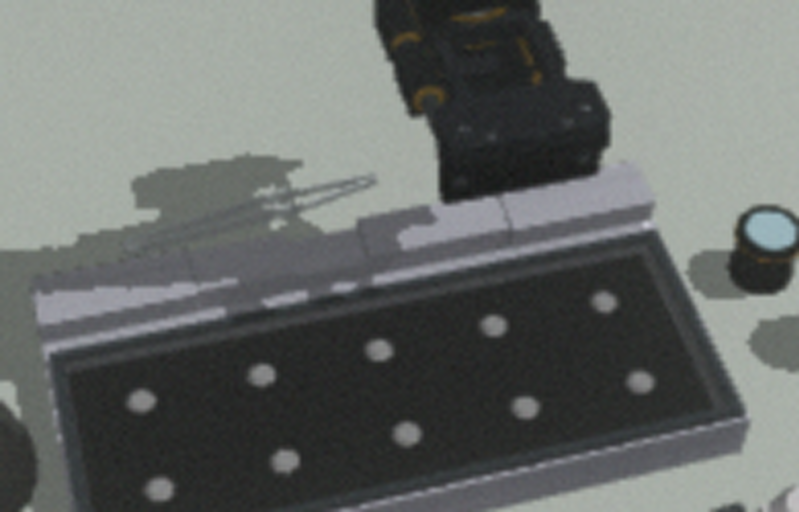

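View pics/dz1.png

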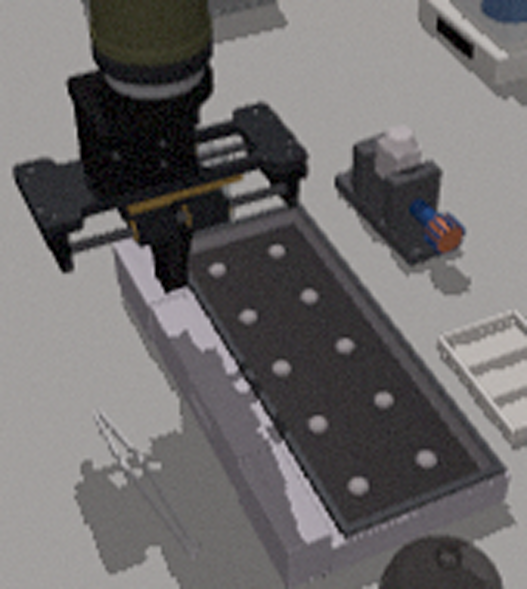

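View pics/wrist1.png

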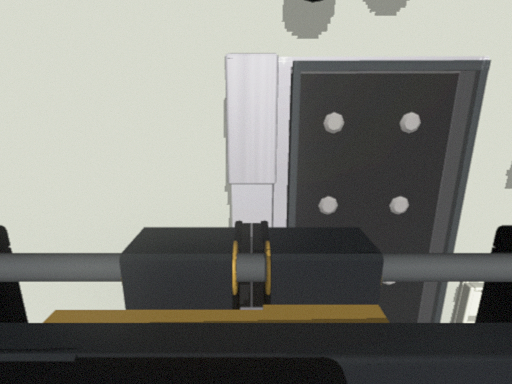

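The closed fingers hang over the left part of the rail, clear of the left block and the lid. I'll check the pose and correct it.

```bash
cat > tgt.py <<'E'
import sys
from h import *
p=[.57005,.02215,-.01956]
def err(ly,z):
    s=st(); M=R.from_rotvec(s['tool_rot']).as_matrix()
    c,sn=np.cos(p[2]),np.sin(p[2])
    t=np.array([p[0]-c*.071-sn*ly,p[1]-sn*.071+c*ly,z])
    d=t-s['position']; g=s['position'][:2]-p[:2]
    print('local xy',c*g[0]+sn*g[1],-sn*g[0]+c*g[1],'world d',d.round(4),'travel units',(M.T@d/.3).round(4))
    Mt=np.array([[0,c,sn],[0,sn,-c],[-1,0,0]])
    print('rot units',(R.from_matrix(M.T@Mt).as_rotvec()/np.deg2rad(5)).round(3))
err(float(sys.argv[1]),float(sys.argv[2]))
E
python3 -m jog '[{"rot":[0,0,0],"travel":[0,0,0],"jaw":1}]'
python3 tgt.py .063 .06
```

```text
time: 3.8
position: [0.5023, 0.0867, 0.0867]
tool_rot: [1.225, 1.197, -1.221]
ft_force: [0.2, -0.7, 0.8]
grip_width: 0.006
{'time': 3.8, 'position': [0.5023, 0.0867, 0.0867], 'tool_rot': [1.2254, 1.1971, -1.2209], 'ft_force': [0.1793, -0.7475, 0.8018], 'grip_width': 0.0063, 'joint_positions': [0.5072, 0.2129, -0.7955, 1.9355, 0.1752, 1.059, -0.3825]}
local xy -0.06897179841994536 0.06320450478104542 world d [-0.002  -0.0002 -0.0267] travel units [ 0.089  -0.0071  0.0007]
rot units [-0.001  0.    -0.043]
```

```bash
python3 -m jog '[{"rot":[0,0,0],"travel":[0.03,-0.007,0],"jaw":1},{"rot":[0,0,0],"travel":[0.03,0,0],"jaw":1},{"rot":[0,0,0],"travel":[0.03,0,0],"jaw":1},{"rot":[0,0,0],"travel":[0.015,0,0],"jaw":1},{"rot":[0,0,0],"travel":[0,0,0],"jaw":1},{"rot":[0,0,0],"travel":[0,0,0],"jaw":1},{"rot":[0,0,0],"travel":[0,0,0],"jaw":1}]'
python3 tgt.py .063 .044
```

```text
time: 4.5
position: [0.4988, 0.0866, 0.0533]
tool_rot: [1.224, 1.2, -1.223]
ft_force: [0.3, 0.1, -0.0]
grip_width: 0.006
{'time': 4.5, 'position': [0.4988, 0.0866, 0.0533], 'tool_rot': [1.2238, 1.1996, -1.2232], 'ft_force': [0.3032, 0.1213, -0.043], 'grip_width': 0.0064, 'joint_positions': [0.4879, 0.2573, -0.7831, 1.9697, 0.2155, 0.9977, -0.4159]}
local xy -0.07246680304082549 0.06300237012970153 world d [ 0.0015 -0.     -0.0093] travel units [0.0309 0.0049 0.    ]
rot units [ 0.001 -0.001 -0.005]
```

```bash
python3 -m jog '[{"rot":[0,0,0],"travel":[0.006,0.004,0],"jaw":1},{"rot":[0,0,0],"travel":[0.006,0,0],"jaw":1},{"rot":[0,0,0],"travel":[0.006,0,0],"jaw":1},{"rot":[0,0,0],"travel":[0.006,0,0],"jaw":1},{"rot":[0,0,0],"travel":[0,0,0],"jaw":1},{"rot":[0,0,0],"travel":[0,0,0],"jaw":1}]'
python3 -m jog '[{"rot":[0,0,0],"travel":[0.004,0,0],"jaw":1},{"rot":[0,0,0],"travel":[0,0,0],"jaw":1}]'
```

```text
time: 5.1
position: [0.4996, 0.0864, 0.0457]
tool_rot: [1.223, 1.2, -1.224]
ft_force: [0.0, -0.5, -0.4]
grip_width: 0.005
time: 5.3
position: [0.4997, 0.0864, 0.0445]
tool_rot: [1.223, 1.2, -1.224]
ft_force: [0.1, 0.2, -0.3]
grip_width: 0.006
```

```bash
python3 -m jog '[{"rot":[0,0,0],"travel":[0.004,0,0],"jaw":1},{"rot":[0,0,0],"travel":[0,0,0],"jaw":1},{"rot":[0,0,0],"travel":[0,0,0],"jaw":1}]'; python3 tgt.py .063 .044
```

```text
time: 5.6
position: [0.4998, 0.0864, 0.0444]
tool_rot: [1.223, 1.199, -1.224]
ft_force: [-4.1, -0.6, 9.3]
grip_width: 0.003
{'time': 5.6, 'position': [0.4998, 0.0864, 0.0444], 'tool_rot': [1.2228, 1.1994, -1.2242], 'ft_force': [-4.1035, -0.5919, 9.2972], 'grip_width': 0.0027, 'joint_positions': [0.4797, 0.2739, -0.7773, 1.9738, 0.2309, 0.9832, -0.4279]}
local xy -0.07153452902765542 0.06286133619878066 world d [ 0.0005  0.0001 -0.0004] travel units [ 0.0015  0.0018 -0.0005]
rot units [0.    0.011 0.003]
```

Contact with the rail at z≈0.044, as expected. I'll ease the load and slide right.

```bash
python3 -m jog '[{"rot":[0,0,0],"travel":[-0.0015,0.001,0],"jaw":1},{"rot":[0,0,0],"travel":[0,0,0.01],"jaw":1},{"rot":[0,0,0],"travel":[0,0,0.015],"jaw":1},{"rot":[0,0,0],"travel":[0,0,0.015],"jaw":1},{"rot":[0,0,0],"travel":[0,0,0.01],"jaw":1},{"rot":[0,0,0],"travel":[0,0,0],"jaw":1}]'; python3 tgt.py .013 .044
```

```text
time: 6.2
position: [0.5006, 0.0714, 0.0445]
tool_rot: [1.225, 1.199, -1.222]
ft_force: [-0.7, 3.5, 5.8]
grip_width: 0.005
{'time': 6.2, 'position': [0.5006, 0.0714, 0.0445], 'tool_rot': [1.2253, 1.1989, -1.2225], 'ft_force': [-0.7068, 3.4741, 5.8282], 'grip_width': 0.0049, 'joint_positions': [0.5066, 0.2668, -0.7713, 1.9793, 0.2231, 0.9786, -0.3925]}
local xy -0.07039559723102033 0.0478661300778061 world d [-0.0013 -0.0348 -0.0005] travel units [ 0.0015 -0.002   0.1162]
rot units [-0.006 -0.008 -0.019]
```

```bash
python3 -m jog '[{"rot":[0,0,0],"travel":[-0.0007,-0.001,0.015],"jaw":1},{"rot":[0,0,0],"travel":[0,0,0.015],"jaw":1},{"rot":[0,0,0],"travel":[0,0,0.015],"jaw":1},{"rot":[0,0,0],"travel":[0,0,0.015],"jaw":1},{"rot":[0,0,0],"travel":[0,0,0.015],"jaw":1},{"rot":[0,0,0],"travel":[0,0,0.01],"jaw":1},{"rot":[0,0,0],"travel":[0,0,0.01],"jaw":1},{"rot":[0,0,0],"travel":[0,0,0],"jaw":1}]'; python3 tgt.py .0 .044
```

```text
time: 7.0
position: [0.4993, 0.0425, 0.0444]
tool_rot: [1.225, 1.199, -1.223]
ft_force: [0.8, 2.3, 5.8]
grip_width: 0.006
{'time': 7.0, 'position': [0.4993, 0.0425, 0.0444], 'tool_rot': [1.2247, 1.1992, -1.2234], 'ft_force': [0.8241, 2.2784, 5.8286], 'grip_width': 0.006, 'joint_positions': [0.5551, 0.254, -0.7588, 1.9894, 0.2101, 0.9756, -0.3266]}
local xy -0.0711343039020693 0.01897295323450176 world d [-0.0002 -0.019  -0.0004] travel units [0.0014 0.0005 0.0632]
rot units [-0.009 -0.004 -0.009]
```

```bash
python3 -m jog '[{"rot":[0,0,0],"travel":[-0.0005,0,0.012],"jaw":1},{"rot":[0,0,0],"travel":[0,0,0.012],"jaw":1},{"rot":[0,0,0],"travel":[0,0,0.012],"jaw":1},{"rot":[0,0,0],"travel":[0,0,0.012],"jaw":1},{"rot":[0,0,0],"travel":[0,0,0],"jaw":1}]'; python3 tgt.py -.0175 .044
python3 -m jog '[{"rot":[0,0,0],"travel":[0,0,0.01],"jaw":1},{"rot":[0,0,0],"travel":[0,0,0.01],"jaw":1},{"rot":[0,0,0],"travel":[0,0,0],"jaw":1}]'; python3 tgt.py -.0175 .044
```

```text
time: 7.5
position: [0.4988, 0.0277, 0.0444]
tool_rot: [1.224, 1.199, -1.224]
ft_force: [0.5, 2.8, 5.6]
grip_width: 0.002
{'time': 7.5, 'position': [0.4988, 0.0277, 0.0444], 'tool_rot': [1.2243, 1.1992, -1.2243], 'ft_force': [0.5165, 2.7516, 5.571], 'grip_width': 0.0022, 'joint_positions': [0.5787, 0.2492, -0.7514, 1.9927, 0.2051, 0.9748, -0.2938]}
local xy -0.07137618534018174 0.004125712169686586 world d [-0.     -0.0216 -0.0004] travel units [0.0013 0.0013 0.0721]
rot units [-0.011  0.002 -0.002]
time: 7.8
position: [0.4985, 0.0214, 0.0442]
tool_rot: [1.224, 1.199, -1.225]
ft_force: [-0.7, 1.8, 4.7]
grip_width: 0.002
{'time': 7.8, 'position': [0.4985, 0.0214, 0.0442], 'tool_rot': [1.2238, 1.199, -1.2247], 'ft_force': [-0.6612, 1.8079, 4.7098], 'grip_width': 0.0017, 'joint_positions': [0.5881, 0.2477, -0.7481, 1.994, 0.2038, 0.9742, -0.2807]}
local xy -0.07152495396237789 -0.0021102554413390687 world d [ 0.0002 -0.0154 -0.0002] travel units [0.0006 0.0018 0.0513]
rot units [-0.011  0.008  0.001]
```

```bash
python3 -m jog '[{"rot":[0,0,0],"travel":[0,0,0.01],"jaw":1},{"rot":[0,0,0],"travel":[0,0,0.01],"jaw":1},{"rot":[0,0,0],"travel":[0,0,0],"jaw":1}]'
python3 -m jog '[{"rot":[0,0,0],"travel":[0,0,0.01],"jaw":1},{"rot":[0,0,0],"travel":[0,0,0.01],"jaw":1},{"rot":[0,0,0],"travel":[0,0,0],"jaw":1}]'; python3 tgt.py -.0175 .044
```

```text
time: 8.1
position: [0.4974, 0.0148, 0.0435]
tool_rot: [1.223, 1.2, -1.227]
ft_force: [0.8, -0.8, -0.4]
grip_width: 0.004
time: 8.4
position: [0.4981, 0.0097, 0.0441]
tool_rot: [1.224, 1.199, -1.225]
ft_force: [-0.7, -0.0, -0.3]
grip_width: 0.002
{'time': 8.4, 'position': [0.4981, 0.0097, 0.0441], 'tool_rot': [1.2236, 1.1994, -1.2247], 'ft_force': [-0.7187, -0.0015, -0.26], 'grip_width': 0.0022, 'joint_positions': [0.6066, 0.2451, -0.7418, 1.9957, 0.2001, 0.9734, -0.2542]}
local xy -0.07169796032101441 -0.013828933164894211 world d [ 0.0006 -0.0037 -0.0001] travel units [0.0002 0.0023 0.0122]
rot units [-0.009  0.006  0.005]
```

The force vanished at case y≈−9 mm, so the tips are over the notch that vision predicted. I'll centre them and go down slowly.

```bash
python3 -m jog '[{"rot":[0,0,0],"travel":[0,0.002,0.01],"jaw":1},{"rot":[0,0,0],"travel":[0.005,0,0],"jaw":1},{"rot":[0,0,0],"travel":[0.005,0,0],"jaw":1},{"rot":[0,0,0],"travel":[0.005,0,0],"jaw":1},{"rot":[0,0,0],"travel":[0.005,0,0],"jaw":1},{"rot":[0,0,0],"travel":[0,0,0],"jaw":1},{"rot":[0,0,0],"travel":[0,0,0],"jaw":1}]'; python3 tgt.py -.0175 .0304
```

```text
time: 9.1
position: [0.4988, 0.0077, 0.0385]
tool_rot: [1.223, 1.2, -1.224]
ft_force: [-0.5, 0.3, 3.9]
grip_width: 0.013
{'time': 9.1, 'position': [0.4988, 0.0077, 0.0385], 'tool_rot': [1.2232, 1.2, -1.2237], 'ft_force': [-0.4761, 0.2523, 3.8865], 'grip_width': 0.013, 'joint_positions': [0.6057, 0.2551, -0.7378, 1.9987, 0.2085, 0.9628, -0.2554]}
local xy -0.07097272807606453 -0.015885192166202496 world d [-0.0001 -0.0016 -0.0081] travel units [ 0.0269 -0.0001  0.0054]
rot units [0.003 0.002 0.003]
```

On the key at z≈0.0385 with 3.9 N. I'll press gradually.

```bash
python3 -m jog '[{"rot":[0,0,0],"travel":[0.004,0,0],"jaw":1},{"rot":[0,0,0],"travel":[0.004,0,0],"jaw":1},{"rot":[0,0,0],"travel":[0.004,0,0],"jaw":1},{"rot":[0,0,0],"travel":[0.004,0,0],"jaw":1},{"rot":[0,0,0],"travel":[0.004,0,0],"jaw":1},{"rot":[0,0,0],"travel":[0,0,0],"jaw":1},{"rot":[0,0,0],"travel":[0,0,0],"jaw":1}]'; python3 tgt.py -.0175 .0304
```

```text
time: 9.8
position: [0.4988, 0.0076, 0.0326]
tool_rot: [1.223, 1.2, -1.224]
ft_force: [-2.4, -0.1, 7.4]
grip_width: 0.005
{'time': 9.8, 'position': [0.4988, 0.0076, 0.0326], 'tool_rot': [1.2232, 1.1999, -1.2238], 'ft_force': [-2.4045, -0.1139, 7.4287], 'grip_width': 0.0047, 'joint_positions': [0.6014, 0.2647, -0.7346, 2.003, 0.2173, 0.9516, -0.2626]}
local xy -0.07096830552196708 -0.015908096685197305 world d [-0.0001 -0.0016 -0.0022] travel units [ 0.0072 -0.0001  0.0053]
rot units [0.001 0.003 0.003]
```

```bash
python3 -m jog '[{"rot":[0,0,0],"travel":[0.003,0,0],"jaw":1},{"rot":[0,0,0],"travel":[0.003,0,0],"jaw":1},{"rot":[0,0,0],"travel":[0.003,0,0],"jaw":1},{"rot":[0,0,0],"travel":[0,0,0],"jaw":1},{"rot":[0,0,0],"travel":[0,0,0],"jaw":1}]'; python3 -m jog '[{"rot":[0,0,0],"travel":[0.002,0,0],"jaw":1},{"rot":[0,0,0],"travel":[0,0,0],"jaw":1},{"rot":[0,0,0],"travel":[0,0,0],"jaw":1}]'
```

```text
time: 10.3
position: [0.4988, 0.0076, 0.0304]
tool_rot: [1.223, 1.2, -1.224]
ft_force: [-4.1, 0.2, 11.0]
grip_width: 0.003
time: 10.6
position: [0.4988, 0.0076, 0.0303]
tool_rot: [1.222, 1.2, -1.224]
ft_force: [-4.9, -0.1, 16.3]
grip_width: 0.005
```

The key is at its hard stop: z steady at 0.0303 while the force rises to 16 N. I'll check visually.

Run:
```python
from h import *
snap('scene','scene2');snap('side','side2');st()
a=cv2.imread('pics/scene2.png')[100:290,100:395]; b=cv2.imread('pics/side2.png')[90:310,160:370]
cv2.imwrite('pics/sz2.png',cv2.resize(a,None,fx=2.7,fy=2.7,interpolation=2))
cv2.imwrite('pics/dz2.png',cv2.resize(b,None,fx=2.7,fy=2.7,interpolation=2))
```

```text
{'time': 10.7, 'position': [0.4988, 0.0076, 0.0303], 'tool_rot': [1.2225, 1.1996, -1.2245], 'ft_force': [-5.8118, 0.396, 16.2293], 'grip_width': 0.0038, 'joint_positions': [0.599, 0.2688, -0.7332, 2.0041, 0.2218, 0.9481, -0.2665]}
```

View pics/sz2.png

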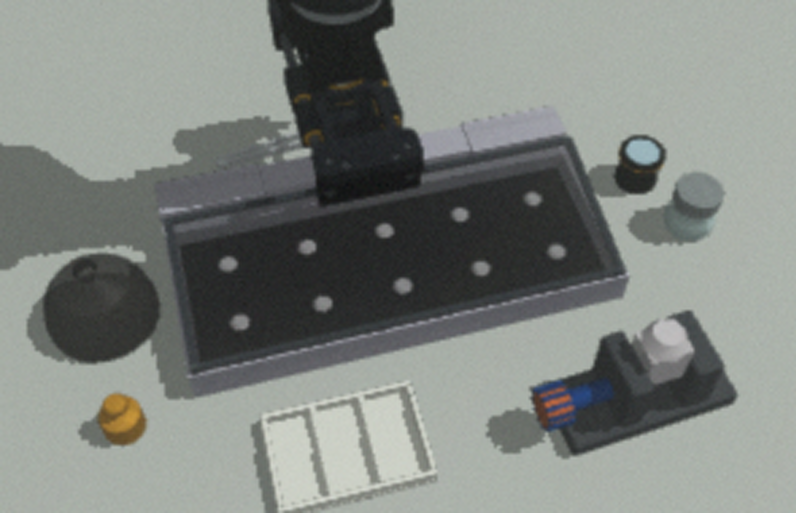

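View pics/dz2.png

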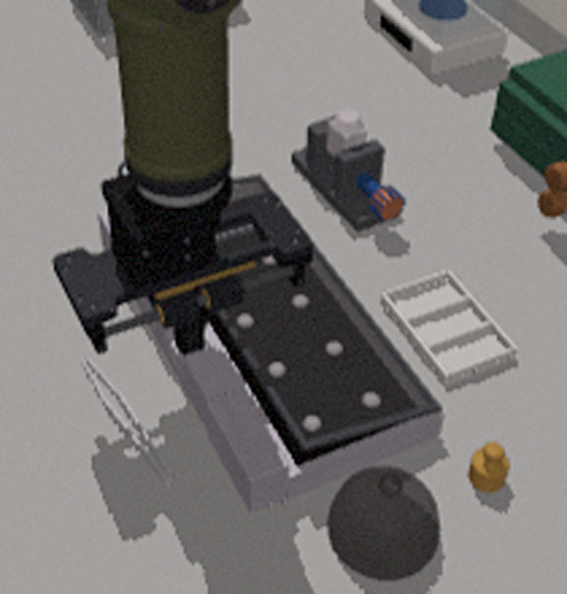

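The lid's front edge is clearly raised (side view, dark wedge near (300,450)). The other objects are where they were. I'll hand in.

```bash
python3 -m jog '[{"rot":[0,0,0],"travel":[0,0,0],"jaw":1},{"rot":[0,0,0],"travel":[0,0,0],"jaw":1}]'; python3 -c "
from bench import ctrl
print(ctrl.close_job())"
```

```text
time: 10.9
position: [0.4988, 0.0076, 0.0303]
tool_rot: [1.222, 1.2, -1.224]
ft_force: [-6.4, -0.2, 17.4]
grip_width: 0.001
the job is handed in; nothing more can be done
None
```

The key is fully down, the glass lid is up, and I handed the job in at 10.9 s with the arm still holding the key.

- **Slide:** With the fingers closed, I set the tips on the rail about 22 mm from its left end. I then slid them right at about 5–6 N; the first touch had briefly read 9 N.
- **Finding the notch:** The contact force vanished at about case y = −9 mm. This matches the notch seen in the images, whose centre is about 102 mm from the left end. I centred the tips over it and went down onto the key.
- **Pressing the key:** The key was touched at a reading of z = 38.5 mm and pressed to its hard stop at 30.3 mm, about 8 mm of travel. At hand-in it was held with about 17 N.
- **Last checks:** In the pictures the lid's front edge is raised with the gripper clear of it. The loose objects look unmoved; I judged both by eye and did not measure the lid angle.
- **Small disagreements:** The height readings ran 0.3–0.5 mm above the nominal values. A sideways force on the tips crept up to about 6 N (−x) while holding; I put this down to friction on the key, but did not check it.

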